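# Nudge the seal seat and thrust disc into their recesses

## Task

Two round parts lie loose on the pump's end cover. With the fingertips, gently push each across the cover's top face until it drops into the recess of its own size, the seal seat into the wider one and the plain steel disc into the narrower one, and leave both lying flat on the bottom of their recesses. Do not pinch, lift or carry them, do not push them off the cover, and leave the nut on the cover and the tools around it where they are.

Things in the scene. Friction and masses are not known exactly. Their poses are not given: they have to be found in the camera images.
- cover: pump end cover: bare metal plate fixed on the bench, 170 (its x) x 220 (its y) x 20 mm high, with two flat-bottomed round recesses, each 8 mm deep, side by side along its far (+x) half; the near (-x) half of its top face is plain. Origin at the centre of its underside, z up
- wide_recess (a point): centre of the floor of the wider recess (68 mm across, floor 12 mm above the cover's underside and 8 mm below its top face, 1.5 mm chamfer at its rim); it lies at x +42, y +60 mm in the cover's frame
- narrow_recess (a point): centre of the floor of the narrower recess (54 mm across, also 8 mm deep, same chamfer); it lies at x +42, y -60 mm in the cover's frame
- seal_seat: mechanical seal seat, loose, round: white ring 62 mm across and 12 mm high with a narrower black ring (46 mm) on top, 20 mm high in all, about 0.11 kg, lying flat on the near half of the cover's top face, to the left or to the right. Origin at the centre of its underside; its z axis is the ring's axis
- thrust_disc: thrust disc, loose: plain steel disc 48 mm across, 10 mm thick with a round darker face 33 mm across on top, about 0.12 kg, lying flat on the near half of the cover's top face, on the other side from the seal seat. Origin at the centre of its underside; its z axis is the disc's axis
- cover_nut: hex nut, 24x27x13 mm, lying flat on the cover's top face between the two recesses, near the far edge; origin at the centre of its underside; bystander
- tape: yellow tape measure, 37x82x64 mm, on the bench to the left; origin at the centre of its underside; bystander
- driver: screwdriver with yellow handle, 170 mm long, on the bench near left; origin at the centre of its underside; bystander
- ratchet: socket ratchet with black grip, 257 mm long, on the bench to the left; origin at the centre of its underside; bystander
- scraper: scraper with green handle, 175 mm long, on the bench to the right of the cover; origin at the centre of its underside; bystander
Not all that is in view belongs to the job. Leave any green, orange or red look-alike of the seal_seat alone.

How it is judged (in metres and radians):
At the end, for the whole second after the job is handed in: The seal seat lies in the wider recess and the thrust disc in the narrower one: each within 4 mm of the recess's centre, underside within 2 mm of its floor, tilted less than 0.06 rad, at rest (horizontal distance between seal_seat and wide_recess below 0.004 m and z of seal_seat in the frame of wide_recess between -0.002 and 0.002 m and angle between each of seal_seat, thrust_disc's own z axis and vertical below 0.06 rad and linear speed of each of seal_seat, thrust_disc below 0.02 m/s and horizontal distance between thrust_disc and narrow_recess below 0.004 m and z of thrust_disc in the frame of narrow_recess between -0.002 and 0.002 m); the robot touches nothing.
It fails at once if the seal seat or the thrust disc is lifted off the cover (underside more than 10 mm above the cover's top face) (z of any of seal_seat, thrust_disc in the frame of cover above 0.03 m).
It fails at once if the seal seat or the thrust disc is pushed off the cover (z of any of seal_seat, thrust_disc in the frame of cover below 0.004 m).
It fails at once if the seal seat or the thrust disc is stood on edge or turned over (angle between any of seal_seat, thrust_disc's own z axis and vertical above 0.7 rad).
It fails at once if the seal seat or the thrust disc is pinched or pressed hard (more than 20 N between it and the fingers) (contact force between the fingers and seal_seat above 20 N or contact force between the fingers and thrust_disc above 20 N).
It fails at once if the loose parts and tools around the work (nut, tape measure, screwdriver, ratchet, scraper) are moved by more than 15 mm (distance of any of cover_nut, tape, driver, ratchet, scraper from where it was at the start of the episode above 0.015 m).
It also fails if it takes over 64 s, if anything falls off the work surface, if the arm or the gripper's body presses on something with over 40 N, if the wrist force passes 120 N, or if a joint passes its speed limit or range.

## Robot

A 7-joint arm with a two-finger parallel gripper is mounted at the origin on the work surface; the furniture and walls round the work are solid. World frame = base frame: x ahead of the robot, y to its left, z up, the work surface at z = 0. Lengths are in mm, angles in rad, forces in N, time in s.
With the tool pointing down it reaches from about 425 to 800 mm from the base axis. Payload 8.3 kg.
Tool frame: the origin (TCP) lies between the finger pads; the fingertips stand 19 mm ahead of it and the grasp point (between the pads) is the TCP; z points along the fingers, y is the direction in which the jaws open and shut (so a half turn about z gives the same grasp; the last joint's range is limited). The gripper opens to 85 mm and grips with 20 to 120 N. Pads are 22 mm wide; open, the fingers measure 114 mm over their backs; the gripper's body (76 mm by 85 mm) begins 54 mm behind the grasp point. The pads swing forward as they close: fully open they stand 13 mm farther back than shut.
Start: joints at [-1.372, 0.383, 0.016, 1.37, -0.006, 1.388, -0.046], TCP at [161.712, 603.7, 250.279] pointing down, gripper open.
Joint ranges: [-2.95, 2.95], [-0.25, 2.06], [-1.52, 1.56], [0.18, 2.33], [-1.44, 4.58], [0.02, 2.06], [-3.01, 3.01]. Speed limits (rad/s): [2.39, 2.39, 3.01, 3.01, 3.14, 3.14, 3.14].

## Interface

Orientations are given as a unit quaternion [x, y, z, w].
In Python, from station import ctrl, gripper_to, vision, workorder gives the robot as it stands. Calls block until the motion is done:
- ctrl.move_to(position, orientation): joint-space move of the TCP to a pose.
- ctrl.servo_line(position, max_speed=150, ori=None, contact_N=None): straight line of the TCP; ori=None keeps the orientation; max_speed is the mean speed in mm/s. With contact_N (N) it stops when the force on the tool has changed by that much, and returns True; else False.
- ctrl.set_joints(angles): joint-space move.
- gripper_to(opening, grasp_force=None): opening from 0.0 (shut) to 1.0 (fully open); grasp_force is the grip in N (None keeps the last); returns when the fingers have stopped.
- ctrl.hold(seconds).
- ctrl.inverse_kinematics(position, orientation): joint angles nearest the present ones, or None.
- ctrl.read_state(): the state.
- vision.grab_frame(name): name is "scene" or "side" or "wrist"; returns (picture, depth): 420x560x3 uint8, blue, green, red; 420x560 float32, mm along the optical axis (not along the pixel's ray), 0 where there is no reading.
- vision.camera_params(name): a dict with "K" (3x3 intrinsics, pixels), "R" (3x3) and "t" (3): a world point X has camera coordinates R X + t; the wrist camera has in their place "tool_from_camera" (4x4, takes a point from camera to tool coordinates, whose origin is the TCP and whose axes are the flange's). Camera axes: x right, y down, z forward; pixel columns grow to the right and rows downward; lengths in mm; the calibration is good to about 2 mm. The wrist camera is an equidistant fisheye: a pixel r from the principal point sees the ray r / f radians off the axis. A picture is of the moment at which its call begins: read the wrist's pose just before it. camera_params takes no time and is no camera call.
A pose or a line that the arm cannot do raises ctrl.PlanningError and nothing moves.
- workorder.sign_off(): hands the job in, once; it reports no verdict.
The state is a dict: "time_s": time; "joints": joint angles; "qd": joint speeds; "joint_efforts": joint torques, N m; "eef_pos": TCP position; "ee_rot": TCP orientation; "force": force on the tool from outside, world axes, zero at the start; "ft_torque": the same for the moment, N m; "width": opening from 0.0 (shut) to 1.0 (fully open).
Only numpy, scipy, OpenCV 4.12 (cv2) and the standard library are available. Lean on these libraries where they do the work, as an engineer would, in place of code of your own. Each camera call takes 0.05 s, during which the arm holds its last target. There are 200 camera calls.

## Working session

There is one attempt and no reset: what is moved stays moved. The work goes in short steps, each a Python script; the robot and the scene stay as the last script left them, time stands still between calls to the robot, and variables do not carry over. Pictures are saved under pics/ and viewed, about 8 in all and at most 12, crops included, and the job is handed in when it is done.

```bash
ls; mkdir -p pics; python3 - <<'E'
from station import ctrl,vision
import cv2,numpy as np
for n in("scene","side"):
    p,d=vision.grab_frame(n); cv2.imwrite(f"pics/{n}0.png",p); np.save(f"{n}0.npy",d)
    c=vision.camera_params(n);print(n,c)
print({k:np.round(v,3) for k,v in ctrl.read_state().items()})
print(vision.camera_params("wrist"))
E
```

```text
pics
scene {'K': array([[516.29112185,   0.        , 275.39084518],
       [  0.        , 516.29112185, 208.26115364],
       [  0.        ,   0.        ,   1.        ]]), 'R': array([[-0.46411469, -0.88562872,  0.01610319],
       [-0.47220431,  0.23199633, -0.85041213],
       [ 0.74941353, -0.40229276, -0.5258706 ]]), 't': array([271.57625375, 216.16134769, 948.46119001])}
side {'K': array([[541.01441347,   0.        , 284.91266341],
       [  0.        , 541.01441347, 209.84122362],
       [  0.        ,   0.        ,   1.        ]]), 'R': array([[ 0.97868162, -0.20487755,  0.01440396],
       [-0.08587079, -0.47188752, -0.87746702],
       [ 0.18657034,  0.85752397, -0.47942064]]), 't': array([-417.3668592 ,  104.8743452 ,  926.12393648])}
{'time_s': np.float64(0.1), 'joints': array([-1.372,  0.384,  0.016,  1.371, -0.006,  1.388, -0.047]), 'qd': array([-0.   , -0.003, -0.   , -0.004, -0.   , -0.001, -0.   ]), 'joint_efforts': array([ 3.0000e-03, -6.2913e+01,  8.4700e-01, -3.7275e+01,  1.7000e-02,
        1.0000e-02,  0.0000e+00]), 'eef_pos': array([161.616, 603.301, 249.386]), 'ee_rot': array([ 0.131,  0.991, -0.001, -0.   ]), 'force': array([0.222, 0.616, 0.022]), 'ft_torque': array([-0.021,  0.013,  0.012]), 'width': np.float64(0.999)}
{'K': array([[325.1922621 ,   0.        , 284.58133144],
       [  0.        , 325.1922621 , 208.48039785],
       [  0.        ,   0.        ,   1.        ]]), 'tool_from_camera': array([[ 9.59450765e-04, -9.45357500e-01, -3.26034165e-01,
         8.43388686e+01],
       [ 9.99999489e-01,  1.01094770e-03,  1.14812710e-05,
         2.16292985e-01],
       [ 3.18749582e-04, -3.26034009e-01,  9.45357987e-01,
        -1.23413395e+02],
       [ 0.00000000e+00,  0.00000000e+00,  0.00000000e+00,
         1.00000000e+00]])}
```

View pics/scene0.png

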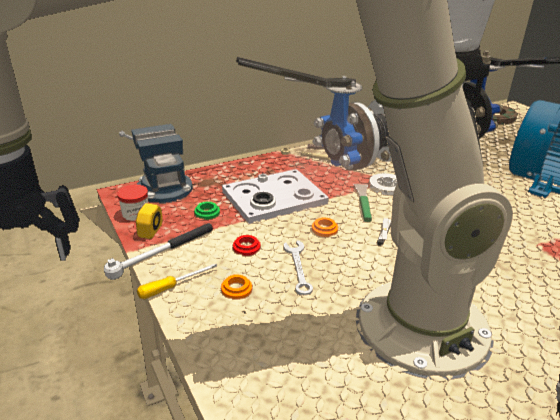

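View pics/side0.png

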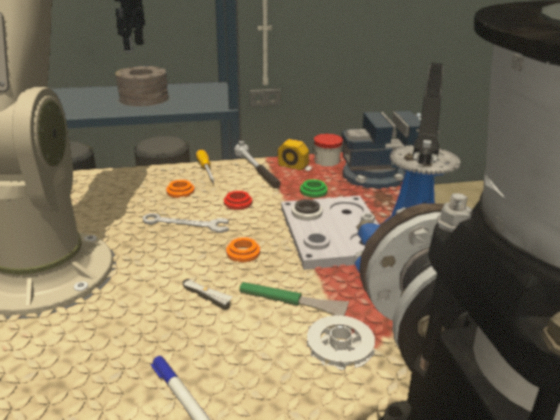

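Scene picture: the cover is at about (275,192). The white/black seal seat on it is at (263,200), the steel disc at (303,193), and the nut at (263,178). The look-alikes are green (207,210), red (247,245), orange (237,287) and (325,227), plus a white flange on the bench at (384,183). I choose the two parts that lie on the cover.

```bash
cat > h.py <<'E'
from station import ctrl,gripper_to,vision,workorder
import cv2,numpy as np
from scipy.spatial.transform import Rotation as Ro
def fixed(n,uv,z):
    c=vision.camera_params(n);r=c["R"].T@np.linalg.inv(c["K"])@[uv[0],uv[1],1];o=-c["R"].T@c["t"]
    return o+r*(z-o[2])/r[2]
def proj(n,P):
    c=vision.camera_params(n);q=c["K"]@(c["R"]@np.array(P,float)+c["t"]);return q[:2]/q[2]
def wtf():
    s=ctrl.read_state();M=np.eye(4);M[:3,:3]=Ro.from_quat(s["ee_rot"]).as_matrix();M[:3,3]=s["eef_pos"]
    return M@vision.camera_params("wrist")["tool_from_camera"]
def wproj(T,P):
    K=vision.camera_params("wrist")["K"];P=np.atleast_2d(P)
    q=(P-T[:3,3])@T[:3,:3];th=np.arctan2(np.hypot(q[:,0],q[:,1]),q[:,2]);a=np.arctan2(q[:,1],q[:,0])
    return np.c_[K[0,2]+K[0,0]*th*np.cos(a),K[1,2]+K[1,1]*th*np.sin(a)]
def ortho(img,T,x0,x1,y0,y1,z,s=2.):
    "top-down view at height z, s px/mm: col=(y1-y)*s, row=(x1-x)*s"
    Y,X=np.meshgrid(np.arange(y1,y0,-1/s),np.arange(x1,x0,-1/s))
    uv=wproj(T,np.c_[X.ravel(),Y.ravel(),np.full(X.size,z)]).astype(np.float32)
    return cv2.remap(img,uv[:,0].reshape(X.shape),uv[:,1].reshape(X.shape),cv2.INTER_LINEAR)
E
python3 - <<'E'
from h import *
for n,L in(("scene",dict(seat=(263,200),disc=(303,193),nut=(263,178),cl=(223,178),cf=(296,169),cr=(328,190),cn=(252,214))),("side",dict(seat=(308,207),disc=(317,240),c1=(283,202),c2=(361,198),c4=(305,260)))):
    d=np.load(n+"0.npy")
    for k,u in L.items():
        c=vision.camera_params(n);dd=d[u[1],u[0]];X=c["R"].T@(np.linalg.inv(c["K"])@[u[0],u[1],1]*dd-c["t"])
        print(n,k,np.round(fixed(n,u,20)),np.round(X))
    p=cv2.imread(f"pics/{n}0.png");a=p[150:230,200:350] if n=="scene" else p[180:280,260:410]
    cv2.imwrite(f"pics/{n}c.png",cv2.resize(a,None,fx=5,fy=5,interpolation=cv2.INTER_CUBIC))
E
```

```text
scene seat [504.  78.  20.] [503.  78.  20.]
scene disc [490. -29.  20.] [474. -19.  31.]
scene nut [606.  27.  20.] [585.  37.  33.]
scene cl [653. 123.  20.] [684. 111.   2.]
scene cf [613. -79.  20.] [608. -76.  23.]
scene cr [475. -95.  20.] [ 502. -114.    1.]
scene cn [457. 130.  20.] [454. 132.  22.]
side seat [497. 107.  20.] [494.  99.  24.]
side disc [482. -20.  20.] [478. -34.  29.]
side c1 [451. 137.  20.] [451. 140.  19.]
side c2 [616. 126.  20.] [632. 166.  -2.]
side c4 [445. -79.  20.] [445. -77.  19.]
```

View pics/scenec.png

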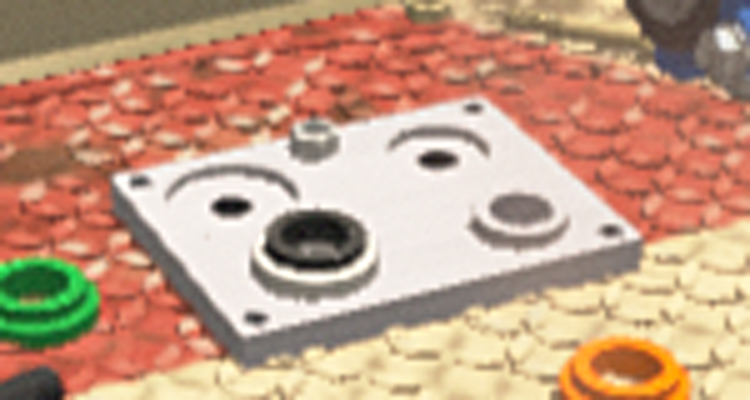

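The crop confirms it: the seat is by the left (wide) recess and the disc by the right (narrow) one. The cover spans roughly x 450–615, y −85..135. Next is a look from above.

```bash
python3 - <<'E'
from h import *
ctrl.move_to([480,25,330],[0,1,0,0]);ctrl.hold(.3)
T=wtf();p,d=vision.grab_frame("wrist");np.savez("w1.npz",T=T,p=p,d=d);s=ctrl.read_state();print(s["time_s"],s["eef_pos"],s["ee_rot"],s["joints"],s["force"])
o=ortho(p,T,430,650,-110,160,20,2.5);cv2.imwrite("pics/o1.png",o);cv2.imwrite("pics/w1.png",p)
E
```

```text
2.8167 [480.00118097  25.24190668 329.93059712] [-2.39406354e-04  9.99999969e-01 -8.43448234e-06 -7.08744001e-05] [-0.19520748  0.04079897  0.07936221  1.60998222 -0.00324351  1.4910829
  1.45562284] [ 0.72345422 -0.26812303 -0.15292475]
```

View pics/o1.png

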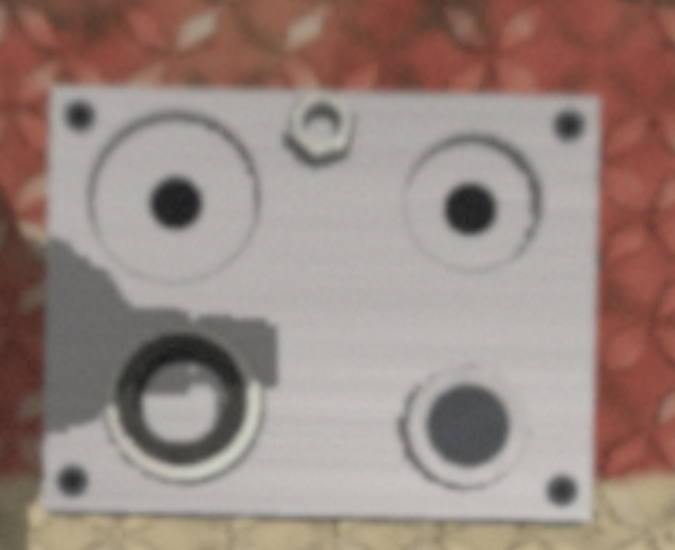

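The rectified view matches the given sizes: the cover is 220 mm wide, the recess diameters measure 68 and 54 mm, and they are 119 mm apart. World positions in mm:

| Item | x | y |
|---|---|---|
| Wide recess | 571 | 90.5 |
| Narrow recess | 569 | −29 |
| Seal seat | 486 | 84.4 |
| Disc | 478 | −26 |

Next I probe the cover top with the half-open fingers on the free middle area, then set up behind the seat.

```bash
cat >> h.py <<'E'
def q(phi): return (Ro.from_euler("z",phi)*Ro.from_euler("y",np.pi)).as_quat()
def snap(name,box=(430,650,-110,160),z=20,s=2.5):
    T=wtf();p,d=vision.grab_frame("wrist");np.savez(name+".npz",T=T,p=p,d=d)
    cv2.imwrite(f"pics/{name}.png",p);cv2.imwrite(f"pics/{name}o.png",ortho(p,T,*box,z,s))
def st(): 
    s=ctrl.read_state();print(round(float(s["time_s"]),2),np.round(s["eef_pos"],1),np.round(s["force"],1),round(float(s["width"]),3))
    return s
E
python3 - <<'E'
from h import *
gripper_to(0.36)
ctrl.move_to([525,31,70],q(0));st()
print(ctrl.servo_line([525,31,25],max_speed=20,contact_N=4));s=st();zt=s["eef_pos"][2]
ctrl.servo_line([525,31,75],max_speed=100)
phi=np.arctan2(90.5-84.4,571-486);u=np.array([np.cos(phi),np.sin(phi)])
b=np.array([486,84.4])-u*49
ctrl.move_to([*b,75],q(phi));ctrl.servo_line([*b,zt+3],max_speed=50);st()
snap("w2")
np.save("zt.npy",zt)
E
```

```text
4.42 [526.1  31.1  71.3] [-0.5 -0.3  0.8] 0.357
True
5.88 [525.   31.   38.6] [-1.  -0.1  7. ] 0.366
7.71 [437.3  80.9  41.7] [-0.4  0.   0.6] 0.36
```

View pics/w2.png

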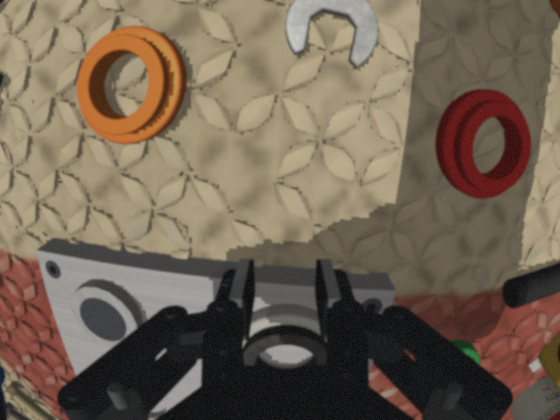

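The wrist picture shows the fingertips at (245,265) and (322,265), centred on the seat at about (286,345). The tip height agrees with the cover top at z=20. Now I push: quicker on the flat, slower over the recess, with a force stop.

```bash
python3 - <<'E'
from h import *
zt=float(np.load("zt.npy"))
c=np.array([571,90.5]);a=np.array([486,84.4]);u=(c-a)/np.linalg.norm(c-a)
print(ctrl.servo_line([*(c-u*(38+42)),zt+2.5],max_speed=40,contact_N=5));st()
print(ctrl.servo_line([*(c-u*38),zt+2.5],max_speed=14,contact_N=4));st()
snap("w3")
p,_=vision.grab_frame("scene");cv2.imwrite("pics/s3.png",cv2.resize(p[150:230,200:350],None,fx=5,fy=5,interpolation=cv2.INTER_CUBIC))
E
python3 -c "
import cv2,numpy as np
a=cv2.imread('pics/w3.png')[200:,100:460];b=cv2.imread('pics/s3.png')
b=cv2.resize(b,(430,229));o=np.zeros((220+229,430,3),np.uint8);o[:220,:360]=a;o[220:]=b
cv2.imwrite('pics/m3.png',cv2.resize(o,None,fx=1.3,fy=1.3))"
```

```text
False
9.27 [491.2  84.8  41.1] [-1.6 -0.7  0.7] 0.362
False
12.42 [533.1  87.8  41.1] [-1.  -0.6 -0.4] 0.361
```

View pics/m3.png

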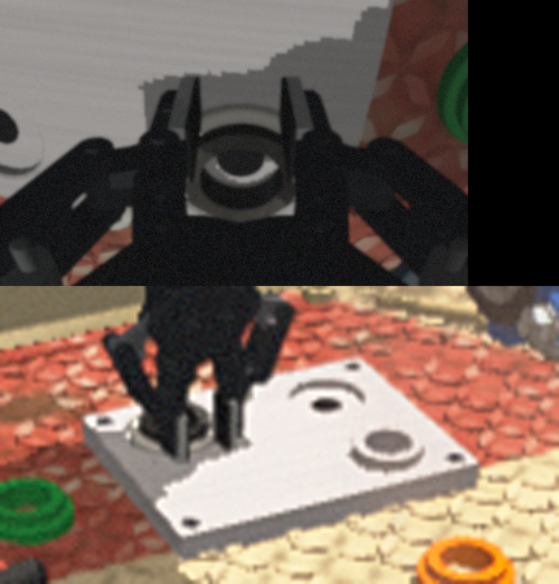

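The seat is at or nearly in the recess: the bore shows through its hole at about (240,165) in the upper crop. I'll check its height from the wrist depth.

```bash
cat >> h.py <<'E'
def cloud(name):
    f=np.load(name+".npz");T,d=f["T"],f["d"];K=vision.camera_params("wrist")["K"]
    v,u=np.nonzero(d>0);x=(u-K[0,2])/K[0,0];y=(v-K[1,2])/K[1,1];th=np.hypot(x,y)+1e-9
    k=np.tan(th)/th;D=d[v,u];P=np.c_[D*x*k,D*y*k,D];ok=th<1.3
    return (P@T[:3,:3].T+T[:3,3])[ok],np.c_[u,v][ok]
E
python3 - <<'E'
from h import *
P,uv=cloud("w3")
m=(abs(P[:,1]-10)<30)&(P[:,0]>480)&(P[:,0]<540)&(P[:,2]<60);print("cover z",np.median(P[m,2]),m.sum())
m=(np.hypot(P[:,0]-571,P[:,1]-90.5)<50)&(P[:,2]>5)&(P[:,2]<50)
Q=P[m];print(len(Q));print(np.histogram(Q[:,2],bins=np.arange(5,50,2)))
for lo,hi in((35,50),(29.5,35),(22,29)):
    s=Q[(Q[:,2]>lo)&(Q[:,2]<hi)]
    if len(s)>20: print(lo,len(s),s.min(0).round(1),s.max(0).round(1))
# plane fit on ring top pixels: angle
E
```

```text
cover z 19.851136060669234 11275
9105
(array([   0,    0,   56, 1001,  113,   66,  551, 2656,  407,  805,  328,
        292,  557, 1916,   59,   27,   46,   32,   52,   35,   45,   47]), array([ 5,  7,  9, 11, 13, 15, 17, 19, 21, 23, 25, 27, 29, 31, 33, 35, 37,
       39, 41, 43, 45, 47, 49]))
35 298 [522.5  64.3  35.1] [545.1 104.4  49.8]
29.5 2433 [522.8  67.9  29.5] [593.7 114.5  34.9]
22 1667 [523.4  67.5  22. ] [590.5 116.4  29. ]
```

The ring top is at z≈32, which is 20+12, so the seat has dropped onto its floor. I back off, then push the disc the same way.

```bash
python3 - <<'E'
from h import *
zt=float(np.load("zt.npy"))
c=np.array([571,90.5]);a=np.array([486,84.4]);u=(c-a)/np.linalg.norm(c-a)
ctrl.servo_line([*(c-u*52),zt+3],max_speed=60);ctrl.servo_line([*(c-u*52),zt+40],max_speed=100)
c=np.array([569,-29.2]);a=np.array([478,-25.8]);u=(c-a)/np.linalg.norm(c-a);ph=np.arctan2(u[1],u[0])
b=a-u*41
ctrl.move_to([*b,zt+40],q(ph));ctrl.servo_line([*b,zt+2.2],max_speed=50);st()
print(ctrl.servo_line([*(c-u*(30+32)),zt+2.2],max_speed=40,contact_N=5));st()
print(ctrl.servo_line([*(c-u*30),zt+2.2],max_speed=14,contact_N=4));st()
snap("w4")
P,uv=cloud("w4")
m=(np.hypot(P[:,0]-569,P[:,1]+29.2)<35)&(P[:,2]>5)&(P[:,2]<50);Q=P[m]
print(np.histogram(Q[:,2],bins=np.arange(9,41,2)))
cv2.imwrite("pics/m4.png",cv2.resize(cv2.imread('pics/w4.png')[200:,100:460],None,fx=2,fy=2))
E
```

```text
14.93 [437.2 -24.3  41. ] [-0.2 -0.2  0.3] 0.359
False
16.83 [507.  -26.9  40.8] [-0.8 -0.1 -0. ] 0.363
False
19.27 [539.  -28.1  40.8] [-0.9  0.1 -1. ] 0.36
(array([  11,   98,    5,   90,  401, 1560,  499,  941, 1153, 1203,  254,
         20,   20,   25,   23]), array([ 9, 11, 13, 15, 17, 19, 21, 23, 25, 27, 29, 31, 33, 35, 37, 39]))
```

View pics/m4.png

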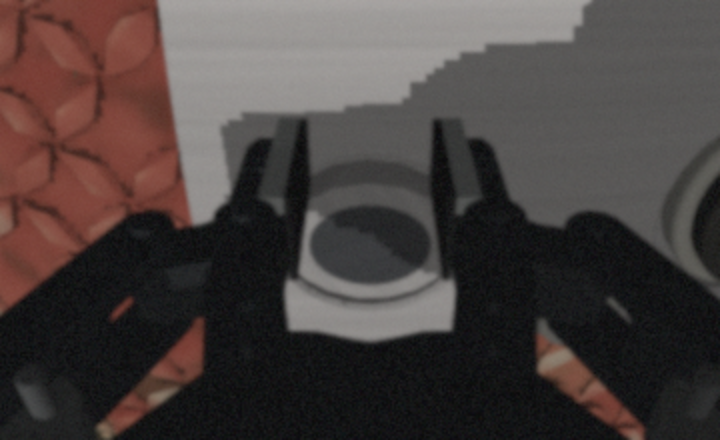

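The disc at (370,245) is still tilted, with its front edge in the recess and its rear on the rim (heights 22–30). I push on a few mm at a time.

```bash
python3 - <<'E'
from h import *
zt=float(np.load("zt.npy"))
c=np.array([569,-29.2]);a=np.array([478,-25.8]);u=(c-a)/np.linalg.norm(c-a)
for k,o in enumerate((27,24,21,18)):
    r=ctrl.servo_line([*(c-u*o),zt+2.2],max_speed=12,contact_N=4);st()
    n=f"w5{k}";snap(n);P,_=cloud(n)
    # disc-top pixels: inside 14 mm of centre
    m=(np.hypot(P[:,0]-569,P[:,1]+29.2)<12)&(P[:,2]>9)&(P[:,2]<36);Q=P[m]
    print(o,r,len(Q),"z pct",np.percentile(Q[:,2],[5,25,50,75,95]).round(1))
    if r or np.percentile(Q[:,2],90)<24: break
cv2.imwrite("pics/m5.png",cv2.resize(cv2.imread(f'pics/{n}.png')[200:,100:460],None,fx=2,fy=2))
E
```

```text
19.72 [542.2 -28.2  40.9] [-0.6 -0.3  0.4] 0.359
27 False 1165 z pct [21.1 21.7 22.  22.4 22.9]
```

The disc top is now flat at z≈22.0, which is 20+2, so it is seated. I retract and check both from above.

```bash
python3 - <<'E'
from h import *
zt=float(np.load("zt.npy"))
c=np.array([569,-29.2]);a=np.array([478,-25.8]);u=(c-a)/np.linalg.norm(c-a)
ctrl.servo_line([*(c-u*42),zt+3],max_speed=60);ctrl.servo_line([*(c-u*42),zt+60],max_speed=100)
ctrl.move_to([480,25,330],[0,1,0,0]);ctrl.hold(.3);st();snap("w6")
P,_=cloud("w6")
for nm,x,y,r0,r1,R in(("seat",571.2,90.6,15,21.5,34),("disc",569,-29.2,0,20,27)):
    r=np.hypot(P[:,0]-x,P[:,1]-y);m=(r>r0)&(r<r1)&(abs(P[:,2]-27)<14);Q=P[m]
    A=np.c_[Q[:,:2]-[x,y],np.ones(len(Q))];
    w=np.ones(len(Q),bool)
    for _ in range(4):
        k=np.linalg.lstsq(A[w],Q[w,2],rcond=None)[0];w=abs(A@k-Q[:,2])<1.5
    print(nm,len(Q),w.sum(),"tilt",k[:2].round(4),"z",k[2].round(2))
a=ortho(cv2.imread("pics/w6.png"),np.load("w6.npz")["T"],520,620,-70,140,22,3.5);cv2.imwrite("pics/o6.png",a)
E
```

```text
22.14 [479.9  24.8 328.9] [0.7 0.8 0.5] 0.362
seat 312 229 tilt [-0.0008 -0.0117] z 31.52
disc 561 524 tilt [ 0.0027 -0.0058] z 22.02
```

View pics/o6.png

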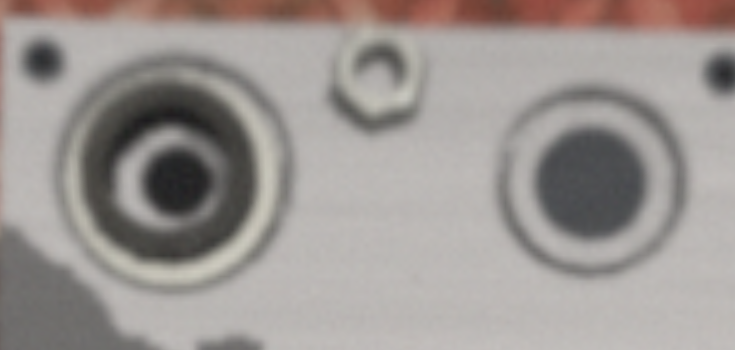

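From above, the seat at (175,170) and the disc at (592,182) sit inside their recess outlines, with a gap visible around most of each. The nut at (378,82) looks undisturbed. Both parts are flat, and the gripper is well clear.

```bash
python3 -c "
from station import workorder
workorder.sign_off()"
```

```text
the job is handed in; nothing more can be done
```

Both parts are in their recesses, and I handed the job in at about 22 s of the 64 s allowed. I pushed each one across the cover with the part-open fingertips, about 2 mm above the top face. Neither was pinched or lifted.

**Last checks, from above after backing off:**

| Part | Top height (mm) | Expected (mm) | Tilt (rad) |
|---|---|---|---|
| Seal seat, wide recess | 31.5 | 32 | about 0.012 |
| Thrust disc, narrow recess | 22.0 | 22 | about 0.006 |

- **Centring:** I did not measure it separately. A part lying flat inside its recess can be at most 3 mm off centre, because both have 3 mm of clearance all round.
- **Disc:** on the first push it stopped tilted on the rim. A further 3 mm push seated it.
- **Forces:** the 4–5 N force stops never tripped while pushing. The highest reading was about 7 N, from touching the cover once to find its height.
- **Nut and tools:** the nut looked undisturbed in the last picture. I did not re-measure the tools on the bench, but the fingers stayed over the cover or its near edge whenever they were low.

No check failed or disagreed.

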